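# Put the top-maker's kit back in its places

### The arm

A 7-joint arm with a two-finger parallel gripper is mounted at the origin on the work surface. World frame = base frame: x ahead of the robot, y to its left, z up, the work surface at z = 0. Lengths are in m, angles in rad, forces in N, time in s.
With the tool pointing down it reaches from about 0.35 to 0.9 m from the base axis. Payload 19.9 kg.
Tool frame: the origin (TCP) lies between the finger pads; the fingertips stand 19 mm ahead of it and the grasp point (between the pads) is the TCP; z points along the fingers, y is the direction in which the jaws open and shut (so a half turn about z gives the same grasp; the last joint's range is limited). The gripper opens to 94 mm and grips with 3 to 60 N. Pads are 16 mm wide; open, the fingers measure 119 mm over their backs; the gripper's body (75 mm by 177 mm) begins 78 mm behind the grasp point.
Start: joints at [-1.238, 0.417, -0.01, 1.614, 0.005, 1.111, -0.053], TCP at [0.228, 0.582, 0.224] pointing down, gripper open.
Joint ranges: [-2.81, 2.81], [-0.39, 2.02], [-1.27, 1.25], [0.06, 2.57], [-1.19, 4.33], [0.19, 2], [-2.82, 2.82]. Speed limits (rad/s): [1.89, 1.89, 2.39, 2.39, 3.01, 3.01, 3.01].

### API

Orientations are given as a 3x3 rotation matrix whose columns are the frame's x, y, z axes.
In Python, from rig import robot gives the robot as it stands. Calls block until the motion is done:
- robot.move_ptp(position, orientation): joint-space move of the TCP to a pose.
- robot.move_linear(position, velocity=0.15, frame=None, threshold=None): straight line of the TCP; frame=None keeps the orientation; velocity is the mean speed in m/s. With threshold (N) it stops when the force on the tool has changed by that much, and returns True; else False.
- robot.goto_joints(angles): joint-space move.
- robot.gripper_to(opening): finger opening in m; the grip force is fixed at half the most; returns when the fingers have stopped.
- robot.pause(seconds).
- robot.ik(position, orientation): joint angles nearest the present ones, or None.
- robot.get_state(): the state.
- robot.grab_frame(name): name is "side" or "top"; returns the picture (384x512x3 uint8, red, green, blue); there is no depth.
- robot.camera_info(name): a dict with "fx", "fy", "cx", "cy" (pixels), "rvec" (rotation vector, rad) and "tvec" (3), from world to camera coordinates, as OpenCV has them. Camera axes: x right, y down, z forward; pixel columns grow to the right and rows downward; lengths in m; the calibration is good to about 2 mm. A picture is of the moment at which its call begins. camera_info takes no time and is no camera call.
A pose or a line that the arm cannot do raises robot.PlanningError and nothing moves.
- robot.sign_off(): hands the job in, once; it reports no verdict.
The state is a dict: "time": time; "qpos": joint angles; "joint_vel": joint speeds; "effort": joint torques, N m; "ee_pos": TCP position; "tool_rot": TCP orientation; "force": force on the tool from outside, world axes, zero at the start; "moment": the same for the moment, N m; "opening": finger opening in m.
Only numpy, scipy, OpenCV 4.12 (cv2) and the standard library are available. Lean on these libraries where they do the work, as an engineer would, in place of code of your own. Each camera call takes 0.05 s, during which the arm holds its last target. There are 200 camera calls.

### The job

Put the bench in order for the next batch of tops: stand the purple top on its flat crown in the round dish with the purple ring, stand the walnut peg upright in the square tray, and lay the brass hammer and the steel center finder on the cork boards that carry their black outlines, each centred on its outline and pointing the same way as it. Any order will do; leave the green top and the blue bowl where they are.

Things in the scene. Friction and masses are not known exactly. Their poses are not given: they have to be found in the camera images.
- purple_top: Purple wooden spinning top with a thin white band, loose, standing upside down on its flat crown with the steel tip up. 75 mm high, crown (foot) 34 mm across, widest 52 mm with straight sides from 20 to 36 mm above the foot (grip there, about 30 mm up), then tapering to the tip. About 70 g. Origin at the centre of the foot, z up.
- walnut_peg: Dark turned walnut peg, loose, standing upright. 78 mm high; foot 36 mm across and 10 mm high, straight shaft 24 mm across from 18 to 68 mm above the underside (grip at about 42 mm), slightly tapered round top. About 50 g. Origin at the centre of the foot, z up.
- hammer: Small hammer, brass head, pale wood handle, loose, lying flat, 180 mm long. x runs along the handle to the head, z up; origin on the underside at mid-length. Head: 28 mm cylinder, 56 mm long along y, centre at x=+75 mm. Handle 18 mm wide, 6 to 22 mm above the surface; butt 24 x 28 mm at x=-68 to -90. About 320 g, mass centre near x=+60; grip the handle at x=+40.
- center_finder: Steel center finder (Y-shaped gauge), loose, lying flat, 120 mm long. x runs from the blade end to the open V, z up; origin on the underside at mid-length. Body 24 mm wide, 18 mm high, x=-45 to +12 mm (grip across it at x=-18); two 12 mm wide arms spread at 45 degrees to x=+61, y=+-54. Blade 16 mm wide, 4 mm thick. Brass screw 5 mm proud at x=-34. About 220 g.
- top_dish: Holder of the purple top: low round rosewood dish, fixed, with a painted purple ring on its floor. 72 mm across, rim 9 mm high and 4 mm thick, inner floor 4 mm above the bench. Origin at the centre of its underside, z up.
- peg_tray: Holder of the walnut peg: low square rosewood tray, fixed, with a black 36 mm disc painted in the middle of its floor. 70 x 70 mm, rim 10 mm high, walls 4 mm thick, inner floor 4 mm above the bench. Origin at the centre of its underside, z up.
- hammer_board: Flat cork board with the hammer's black full-size outline, fixed, 210 x 80 mm and 5 mm thick, no rim. Its x axis runs along the outline towards the outlined head, z up. Origin on its underside, 20 mm from the middle of the outline towards the head: a hammer properly laid has its origin at x = -20 mm, y = 0 here, its x axis along this x axis.
- finder_board: Flat cork board with the center finder's black full-size Y outline, fixed, 140 x 125 mm and 5 mm thick, no rim. Its x axis runs along the outline towards the open V, z up. Origin on its underside, 20 mm from the middle of the outline towards the V: a center finder properly laid has its origin at x = -20 mm, y = 0 here, its x axis along this x axis.
- green_top: Green spinning top, loose, same shape and size as the purple one; not to be moved. Origin at the centre of its foot.
- glazed_bowl: Blue glazed bowl, loose, 110 mm across the rim and 45 mm high; not to be moved. Origin at the centre of its underside.
Not all that is in view belongs to the job. Several things look just like the purple_top: the one meant starts nearest to the robot's base.

How it is judged:
At the end, for the whole second after the job is handed in: Purple top tip up on the floor of the round dish, peg upright on the floor of the square tray, each within 14 mm of centre; hammer and center finder flat on their boards, within 14 mm along and across the outline, same way round within 0.2 rad; all released and at rest (horizontal distance between purple_top and top_dish below 0.014 m and z of purple_top in the frame of top_dish below 0.01 m and angle between each of purple_top, walnut_peg, hammer, center_finder's own z axis and vertical below 0.12 rad and linear speed of each of purple_top, walnut_peg, hammer, center_finder below 0.03 m/s and angular speed of each of purple_top, walnut_peg, hammer, center_finder below 0.3 rad/s and horizontal distance between walnut_peg and peg_tray below 0.014 m and z of walnut_peg in the frame of peg_tray below 0.01 m and x of hammer in the frame of hammer_board between -0.034 and -0.006 m and y of hammer in the frame of hammer_board between -0.014 and 0.014 m and z of hammer in the frame of hammer_board below 0.012 m and angle between the x axis of hammer and the x axis of hammer_board, either way round below 0.2 rad and x of hammer_board in the frame of hammer above 0 m and x of center_finder in the frame of finder_board between -0.034 and -0.006 m and y of center_finder in the frame of finder_board between -0.014 and 0.014 m and z of center_finder in the frame of finder_board below 0.012 m and angle between the x axis of center_finder and the x axis of finder_board, either way round below 0.2 rad and x of finder_board in the frame of center_finder above 0 m); the robot touches nothing.
It fails at once if the green top was moved more than 20 mm or tipped (distance of green_top from where it was at the start of the episode above 0.02 m or angle between green_top's own z axis and vertical above 0.5 rad).
It fails at once if the blue bowl was moved more than 20 mm (distance of glazed_bowl from where it was at the start of the episode above 0.02 m).
It also fails if it takes over 106 s, if anything falls off the work surface, if the arm or the gripper's body presses on something with over 40 N, if the wrist force passes 120 N, or if a joint passes its speed limit or range.

## Working session

There is one attempt and no reset: what is moved stays moved. The work goes in short steps, each a Python script; the robot and the scene stay as the last script left them, time stands still between calls to the robot, and variables do not carry over. Pictures are saved under pics/ and viewed, on a budget of 14 in all, crops included, one or two more only if the job needs it, and the job is handed in when it is done.

```bash
mkdir -p pics; python3 - <<'E'
from rig import robot
import cv2
for n in("top","side"):
    f=robot.grab_frame(n); cv2.imwrite(f"pics/{n}0.png",cv2.resize(f[:,:,::-1],(800,600),interpolation=cv2.INTER_CUBIC)); cv2.imwrite(f"{n}0raw.png",f[:,:,::-1])
    print(robot.camera_info(n))
E
```

```text
{'fx': 391.4984827395624, 'fy': 391.4984827395624, 'cx': 252.4726359030226, 'cy': 186.42463043897965, 'rvec': array([ 2.11433752, -2.12377684,  0.16428098]), 'tvec': array([0.01174838, 0.56310904, 1.11441766])}
{'fx': 346.7605674469567, 'fy': 346.7605674469567, 'cx': 252.34000570316812, 'cy': 196.64153453212606, 'rvec': array([ 0.33184273, -2.69482758,  1.323548  ]), 'tvec': array([0.51751941, 0.11751448, 0.71768013])}
```

View pics/top0.png

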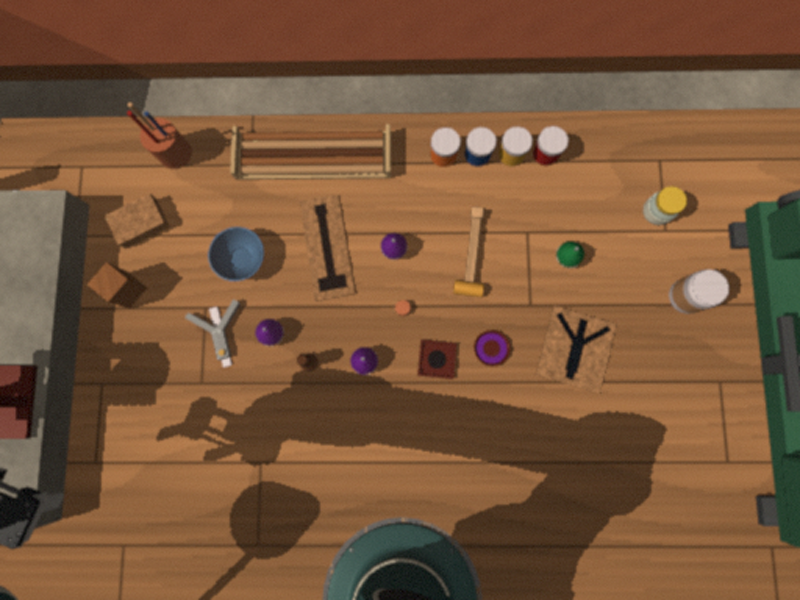

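View pics/side0.png

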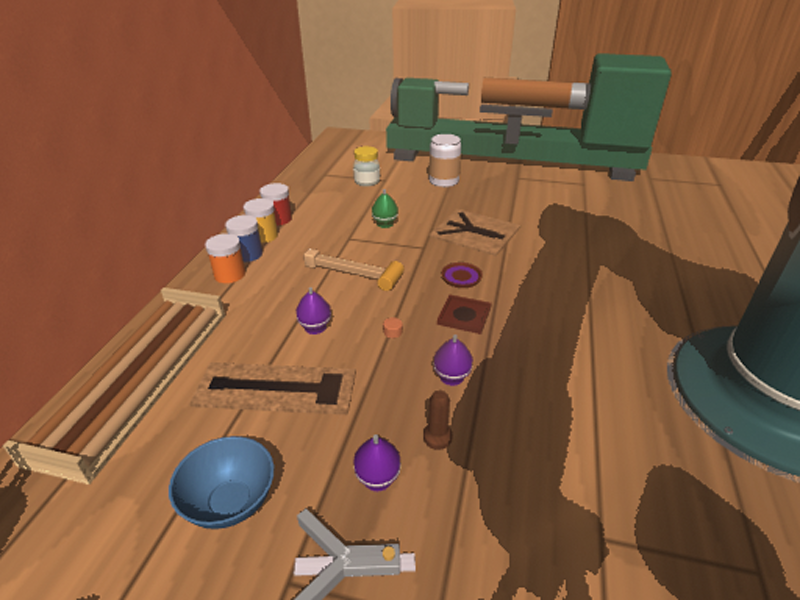

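The top view shows three purple tops at (394,246), (269,332) and (364,360). The last one is nearest to the base, whose axis is near (405,580), so it fits the description. In the side view it is at (453,360). The other items in the top view are:
- **Peg:** (307,360)
- **Hammer:** head (470,289), butt (477,213)
- **Finder:** (218,335), with its V pointing up
- **Dish:** (492,348)
- **Tray:** (438,359)
- **Boards:** hammer (328,248), finder (577,348)

Next I'll measure them and confirm in a crop.

```bash
cat > h.py <<'E'
import numpy as np, cv2
from rig import robot
def cam(n):
    c=robot.camera_info(n); R=cv2.Rodrigues(np.array(c["rvec"]))[0]; return c,R,-R.T@c["tvec"]
def ray(n,px,z):
    c,R,C=cam(n); px=np.atleast_2d(px).astype(float)
    d=np.c_[(px[:,0]-c["cx"])/c["fx"],(px[:,1]-c["cy"])/c["fy"],np.ones(len(px))]@R
    return C+d*((z-C[2])/d[:,2])[:,None]
def proj(n,P):
    c,R,C=cam(n); q=np.atleast_2d(P)@R.T+c["tvec"]; return np.c_[c["fx"]*q[:,0]/q[:,2]+c["cx"],c["fy"]*q[:,1]/q[:,2]+c["cy"]]
def mask(img,box,f):
    """img RGB; box x0,y0,x1,y1 in raw px; f(h,s,v)->bool; largest blob as pixel list"""
    x0,y0,x1,y1=box; hsv=cv2.cvtColor(img[y0:y1,x0:x1],cv2.COLOR_RGB2HSV).astype(int)
    m=f(*np.moveaxis(hsv,2,0)).astype(np.uint8)
    n,l,s,_=cv2.connectedComponentsWithStats(m,connectivity=8); k=1+s[1:,4].argmax()
    y,x=np.nonzero(l==k); return np.c_[x+x0,y+y0]
purple=lambda h,s,v:(h>128)&(h<160)&(s>90)
black=lambda h,s,v:(v<45)
def axis(P):
    """symmetric shape's PCA: mean, major angle"""
    p=P[:,:2]-P[:,:2].mean(0); w,V=np.linalg.eigh(p.T@p); return V
def mid(P,u):
    v=np.array([-u[1],u[0]]); a=P[:,:2]@u; b=P[:,:2]@v
    return u*(a.max()+a.min())/2+v*(b.max()+b.min())/2, np.ptp(a), np.ptp(b)
def box(x0,y0,x1,y1): return [int(v*.64) for v in(x0,y0,x1,y1)]
E
cat > m.py <<'E'
from h import *
np.set_printoptions(precision=4,suppress=True)
T=cv2.imread("top0raw.png")[:,:,::-1].copy(); S=cv2.imread("side0raw.png")[:,:,::-1].copy()
print("cams",cam("top")[2],cam("side")[2],"base px",proj("top",[0,0,0])/.64)
for nm,b in dict(A=(375,225,415,265),B=(250,312,288,350),C=(345,340,384,380)).items():
    p=mask(T,box(*b),purple); q=ray("top",(p.max(0)+p.min(0))/2,.028)[0]; print("top",nm,len(p),q,np.hypot(*q[:2]))
p=mask(S,box(430,335,478,388),purple); print("C side",ray("side",[[(p[:,0].max()+p[:,0].min())/2,p[:,1].mean()]],.035))
p=mask(T,box(465,325,520,372),purple); print("dish",len(p),ray("top",(p.max(0)+p.min(0))/2,.004))
p=mask(T,box(424,346,452,374),black); print("traydisc",len(p),ray("top",p.mean(0),.004))
p=mask(T,box(414,335,462,382),lambda h,s,v:((h<7)|(h>173))&(s>100)|(v<45));P=ray("top",p,.008);print("tray",len(p),(P.max(0)+P.min(0))/2,np.ptp(P,axis=0))
dark=lambda h,s,v:(v<75)
p=mask(T,box(292,345,325,375),dark); print("peg top",len(p),p.min(0),p.max(0),ray("top",(p.max(0)+p.min(0))/2,.04))
p=mask(S,box(415,385,460,452),dark); print("peg side",len(p),p.min(0),p.max(0))
for nm,b in dict(H=(312,198,346,298),F=(545,305,612,385)).items():
    p=mask(T,box(*b),black); P=ray("top",p,.005); V=axis(P)
    for u in V.T: print("board",nm,len(p),u,*mid(P,u))
    print(" mean",P.mean(0))
p=mask(T,box(450,280,490,300),lambda h,s,v:(s>170)&(v>130)); print("head",len(p),ray("top",p.mean(0),.022))
p=mask(T,box(455,200,495,283),lambda h,s,v:(v>165)&(s<150));P=ray("top",p,.02);print("handle",len(p),P.mean(0),axis(P)[:,1],P.max(0),P.min(0))
p=mask(T,box(180,292,250,372),lambda h,s,v:(s<70)&(v>80));P=ray("top",p,.014);V=axis(P)
for u in V.T: print("finder",len(p),u,*mid(P,u),P.mean(0))
o=T[105:255,115:400].copy()
cv2.imwrite("pics/crop.png",cv2.resize(o[:,:,::-1],None,fx=2.8,fy=2.8,interpolation=cv2.INTER_CUBIC))
E
python3 m.py
```

```text
cams [ 0.3586 -0.0157  1.196 ] [0.3719 0.6083 0.537 ] base px [[400.9373 600.3854]]
top A 189 [0.6589 0.0125 0.028 ] 0.6590489374116091
top B 200 [0.4889 0.2521 0.028 ] 0.5501170545678521
top C 205 [0.4328 0.0695 0.028 ] 0.4383317328443462
C side [[0.435  0.0699 0.035 ]]
dish 219 [[ 0.459  -0.1761  0.004 ]]
traydisc 83 [[ 0.4382 -0.0707  0.004 ]]
tray 456 [ 0.4382 -0.0713  0.008 ] [0.0694 0.0702 0.    ]
peg top 91 [193 226] [204 237] [[0.431 0.169 0.04 ]]
peg side 58 [271 253] [276 283]
board H 212 [ 0.1712 -0.9852] [0.6648 0.1483] 0.046421846789261846 0.16914198422960047
board H 212 [-0.9852 -0.1712] [0.6648 0.1483] 0.16914198422960047 0.046421846789261846
 mean [0.6421 0.144  0.005 ]
board F 254 [-0.3018 -0.9534] [ 0.4576 -0.3402] 0.09419414981367141 0.1124833482570336
board F 254 [-0.9534  0.3018] [ 0.4576 -0.3402] 0.1124833482570336 0.09419414981367141
 mean [ 0.4631 -0.3425  0.005 ]
head 147 [[ 0.5734 -0.133   0.022 ]]
handle 488 [ 0.6671 -0.1334  0.02  ] [-0.992   0.1264] [ 0.7435 -0.1082  0.02  ] [ 0.5906 -0.1701  0.02  ]
finder 417 [ 0.276  -0.9612] [0.4835 0.3544] 0.10502403643887445 0.12173029352276366 [0.4977 0.3575 0.014 ]
finder 417 [-0.9612 -0.276 ] [0.4835 0.3544] 0.12173029352276366 0.10502403643887445 [0.4977 0.3575 0.014 ]
```

View pics/crop.png

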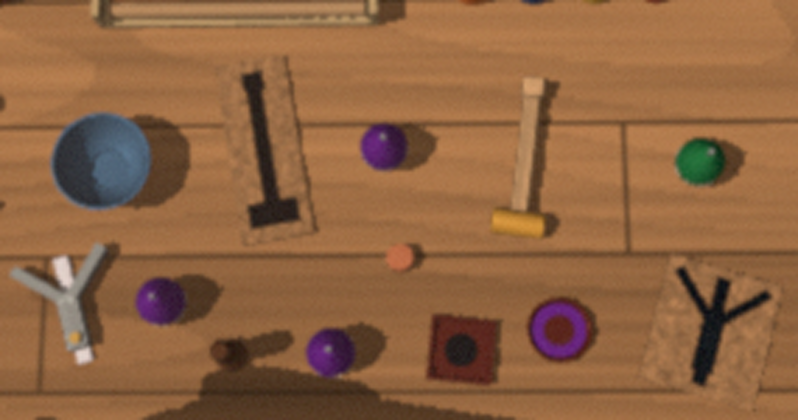

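The crop confirms the tops at (385,147), (160,300) and (330,352). The last one is the target: measured range from the base is 0.438 m, against 0.550 and 0.659 m for the others. I'll refine the hammer and peg, then start with the purple top.

```bash
cat >> h.py <<'E'
def pose(u,jaw_along_u=False):
    """tool-down orientations; jaw (y) across u unless jaw_along_u"""
    u=np.array([u[0],u[1],0.])/np.hypot(u[0],u[1]); z=np.array([0,0,-1.])
    y=u if jaw_along_u else np.cross([0,0,1.],u)
    return [np.c_[np.cross(s*y,z),s*y,z] for s in(1,-1)]
def best(pos,Rs):
    q0=np.array(robot.get_state()["qpos"]); c=[(np.abs(np.array(q)-q0).max(),i) for i,R in enumerate(Rs) if (q:=robot.ik(pos,R)) is not None]
    return Rs[min(c)[1]]
def ang(R,a): c,s=np.cos(a),np.sin(a); return np.array([[c,-s,0],[s,c,0],[0,0,1]])@R
HI=.2
def pick(p,Rs,z,opening):
    h=[*p,HI]; R=best(h,Rs); robot.gripper_to(opening); robot.move_ptp(h,R)
    robot.move_linear([*p,z+.04],.25); robot.move_linear([*p,z],.1)
    robot.gripper_to(0); robot.pause(.2); robot.move_linear(h,.2)
    s=robot.get_state(); print("held",s["opening"],s["force"],"t",s["time"]); return R
def place(p,R,z,opening):
    h=[*p,HI]; robot.move_ptp(h,R); robot.move_linear([*p,z+.03],.2)
    hit=robot.move_linear([*p,z-.003],.04,threshold=4); s=robot.get_state(); print("down",hit,s["ee_pos"])
    robot.gripper_to(opening); robot.pause(.2); robot.move_linear([*p,z+.08],.15); robot.move_linear(h,.3)
    s=robot.get_state(); print("opening",s["opening"],"t",s["time"])
E
python3 - <<'E'
from h import *
np.set_printoptions(precision=4,suppress=True)
T=cv2.imread("top0raw.png")[:,:,::-1].copy()
p=mask(T,box(465,205,487,235),lambda h,s,v:(v>185)); print("butt",len(p),p.min(0),p.max(0),ray("top",p.mean(0),.024))
p=mask(T,box(450,280,490,300),lambda h,s,v:(s>170)&(v>130)); P=ray("top",p,.022); print("head axis",axis(P)[:,1],p.min(0),p.max(0))
print("butt/head by eye",ray("top",[[115+534/2.8,105+87/2.8],[115+519/2.8,105+222/2.8]],.022))
print("rows handle: ")
hsv=cv2.cvtColor(T,cv2.COLOR_RGB2HSV)
for r in (145,155,165,175):
    c=np.nonzero(hsv[r,290:316,2]>175)[0]+290; print(r,c.min(),c.max(),ray("top",[c.mean(),r],.022))
print("peg side foot, top",ray("side",[437*.64,438*.64],.005),ray("side",[439*.64,396*.64],.076))
print(robot.get_state()["force"])
R=pick([.434,.0697],pose([0,1]),.030,.08)
place([.459,-.1761],R,.034,.08)
E
```

```text
butt 35 [302 133] [308 138] [[ 0.7279 -0.1525  0.024 ]]
head axis [0.1877 0.9822] [290 180] [308 189]
butt/head by eye [[ 0.7261 -0.1561  0.022 ]
 [ 0.5738 -0.1358  0.022 ]]
rows handle: 
145 303 305 [[ 0.6974 -0.15    0.022 ]]
155 291 304 [[ 0.6657 -0.1264  0.022 ]]
165 300 315 [[ 0.6338 -0.154   0.022 ]]
175 298 302 [[ 0.6027 -0.1354  0.022 ]]
peg side foot, top [[0.4335 0.1824 0.005 ]] [[0.4343 0.1795 0.076 ]]
[ 0.6503 -0.5752 -0.0308]
held 0.050906038493038444 [ 0.3037  0.12   -0.7283] t 5.525
down True [ 0.4586 -0.1761  0.0336]
opening 0.08002854420936752 t 10.0
```

The grip opening of 51 mm matches the top, and it touched down in the dish. For the peg, the two views agree on x but differ in y by about 12 mm, so I'll close the jaws along y to centre it. Then the hammer.

```bash
sed -i 's/; return R$/\n    assert s["opening"]>.012; return R/' h.py; python3 - <<'E'
from h import *
R=pick([.4335,.175],pose([1,0]),.042,.08)
place([.4382,-.071],R,.046,.07)
u=np.array([-.992,.126]); v=np.array([-.985,-.171])
g=np.array([.6487,-.1425])+.04*u; t=np.array([.6648,.1483])+.04*v
R=pick(g,pose(u),.022,.06)
place(t,ang(R,np.arctan2(np.cross(u,v),u@v)),.027,.05)
f=robot.grab_frame("top"); cv2.imwrite("top1raw.png",f[:,:,::-1])
cv2.imwrite("pics/top1.png",cv2.resize(f[105:255,115:400,::-1],None,fx=2.8,fy=2.8,interpolation=cv2.INTER_CUBIC))
f=robot.grab_frame("side"); cv2.imwrite("pics/side1.png",cv2.resize(f[:,:,::-1],(800,600)))
E
```

```text
held 0.023368344918739223 [ 0.05455785 -0.67279079 -0.96730609] t 14.7667
down True [ 0.43796917 -0.07101497  0.04540702]
opening 0.0697754016207206 t 19.3583
held 0.0179303937373939 [ 0.44319028  0.40218982 -3.26459359] t 23.7333
down True [0.62523543 0.14147489 0.02670198]
opening 0.04982424553638629 t 28.4167<stdin>:7: DeprecationWarning: Arrays of 2-dimensional vectors are deprecated. Use arrays of 3-dimensional vectors instead. (deprecated in NumPy 2.0)
```

View pics/side1.png

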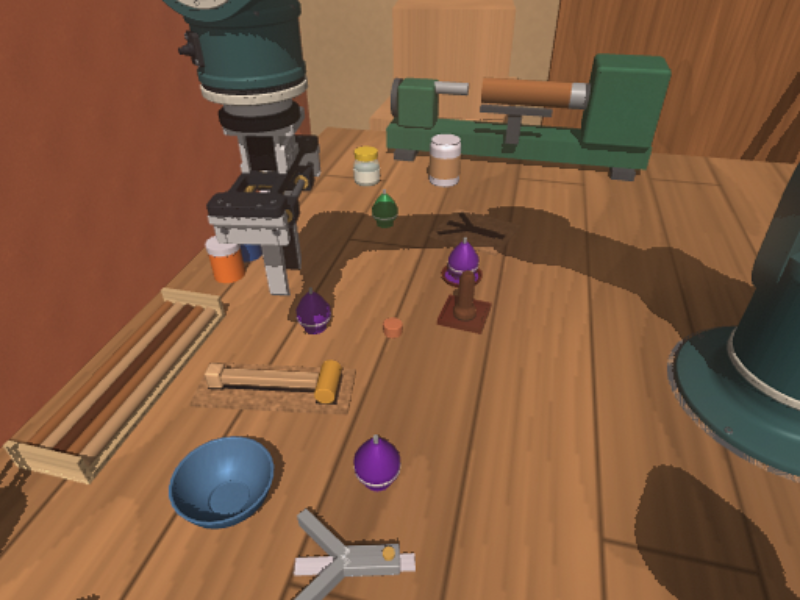

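The side view shows the purple top in the dish (463,262), the peg upright in the tray (465,295) and the hammer over its outline (275,380). The center finder is next. After it I'll move the arm clear and check from above.

```bash
python3 - <<'E'
from h import *
u=np.array([.961,.276]); v=np.array([.953,-.302])
g=np.array([.4835,.3544])-.018*u; t=np.array([.4576,-.3402])-.018*v
R=pick(g,pose(u),.022,.055)
place(t,ang(R,np.arctan2(v[1],v[0])-np.arctan2(u[1],u[0])),.027,.055)
robot.goto_joints([-1.238,.417,-.01,1.614,.005,1.111,-.053])
f=robot.grab_frame("top"); cv2.imwrite("top2raw.png",f[:,:,::-1])
cv2.imwrite("pics/top2.png",cv2.resize(f[105:255,115:400,::-1],None,fx=2.8,fy=2.8,interpolation=cv2.INTER_CUBIC))
f=robot.grab_frame("side"); cv2.imwrite("pics/side2.png",cv2.resize(f[:,:,::-1],(800,600))); print(robot.get_state()["time"])
E
```

```text
held 0.023745136511628517 [ 0.17075934  0.77674038 -1.86464834] t 32.95
down True [ 0.44022392 -0.33458354  0.02665191]
opening 0.055056792275104224 t 38.9667
42.35
```

View pics/top2.png

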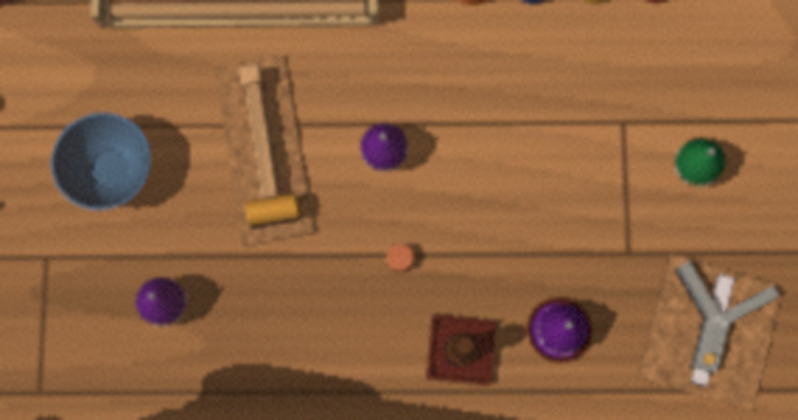

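View pics/side2.png

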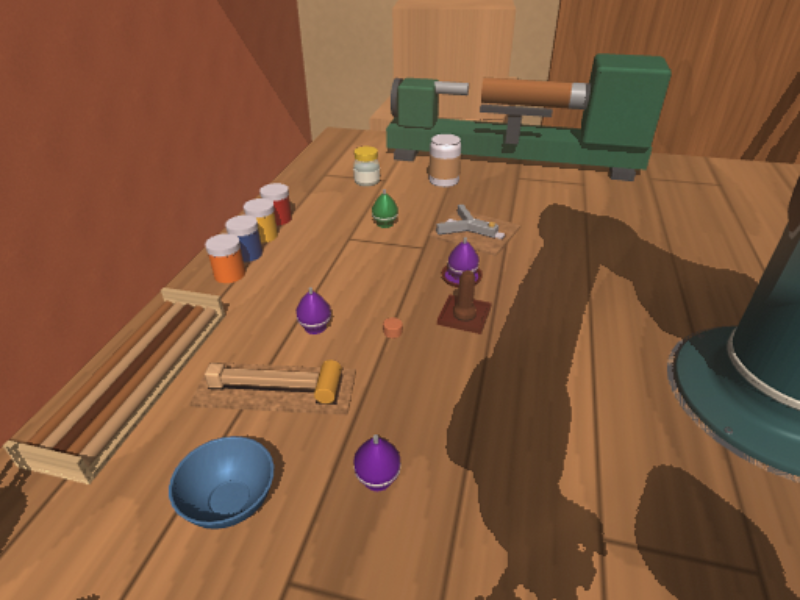

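Everything looks placed, and the green top (700,162) and bowl (103,163) appear unmoved. I'll do one numeric check before handing in.

```bash
python3 - <<'E'
from h import *
np.set_printoptions(precision=4,suppress=True)
T=cv2.imread("top2raw.png")[:,:,::-1].copy()
o=lambda x0,y0,x1,y1:[int(115+x0/2.8),int(105+y0/2.8),int(115+x1/2.8),int(105+y1/2.8)]
p=mask(T,o(235,190,308,232),lambda h,s,v:(s>170)&(v>130)); H=ray("top",p.mean(0),.027)[0,:2]
p=mask(T,o(236,62,264,90),lambda h,s,v:v>180); B=ray("top",p.mean(0),.029)[0,:2]
u=(H-B)/np.linalg.norm(H-B); print("hammer",(H-.075*u+B+.079*u)/2,u,np.linalg.norm(H-B),"want .6648 .1483 (-.985,-.171)")
p=mask(T,o(670,250,785,390),lambda h,s,v:(s<70)&(v>80));P=ray("top",p,.019)
for w in axis(P).T: print("finder",len(p),w,*mid(P,w),"want .4576 -.3402")
p=mask(T,o(525,290,600,365),purple); print("top+ring",ray("top",(p.max(0)+p.min(0))/2,.032),"want .459 -.176")
robot.sign_off()
E
```

```text
hammer [0.6646 0.1483] [-0.9833 -0.1821] 0.15555605613155343 want .6648 .1483 (-.985,-.171)
finder 486 [-0.2539 -0.9672] [ 0.4572 -0.3435] 0.10668507877185074 0.12379549619762303 want .4576 -.3402
finder 486 [-0.9672  0.2539] [ 0.4572 -0.3435] 0.12379549619762303 0.10668507877185074 want .4576 -.3402
top+ring [[ 0.4552 -0.1738  0.032 ]] want .459 -.176
the job is handed in; nothing more can be done
```

I placed all four pieces on the first try and handed the job in at about 42 s of the 106 s allowed. No verdict was reported, so the results below are from my own camera checks.

| Piece | Last check |
|---|---|
| Purple top (the one nearest the base) | in the round dish, tip up, about 4 mm off centre; the purple ring may skew this reading |
| Walnut peg | upright in the tray; checked by eye only |
| Brass hammer | within 1 mm of its outline and 0.01 rad of its direction |
| Center finder | within 4 mm of its outline and 0.05 rad of its direction |

- **Not disturbed:** the green top and blue bowl look unmoved in the last pictures, and the arm was parked clear of everything.
- **Disagreement:** the two camera views differed by about 12 mm on where the peg first stood. I closed the gripper along that direction so it centred the peg.
- **Failures:** no check failed.

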